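# Build the marble sizing stack on the shaker

## Robot

A 6-joint arm with a two-finger parallel gripper is mounted at the origin on the work surface. World frame = base frame: x ahead of the robot, y to its left, z up, the work surface at z = 0. Lengths are in mm, angles in rad, forces in N, time in s.
With the tool pointing down it reaches from about 350 to 875 mm from the base axis. Payload 4.2 kg.
Tool frame: the origin (TCP) lies midway between the tips of the shut fingers; the grasp point (between the pads) lies 19 mm behind it; z points along the fingers, y is the direction in which the jaws open and shut (so a half turn about z gives the same grasp; the last joint's range is limited). The gripper opens to 85 mm and grips with 20 to 120 N. Pads are 22 mm wide; open, the fingers measure 114 mm over their backs; the gripper's body (76 mm by 85 mm) begins 54 mm behind the grasp point. The pads swing forward as they close: fully open they stand 13 mm farther back than shut.
Start: joints at [1.538, 0.385, 0.008, 0, -1.194, -0.259], TCP at [179.766, 598.568, 231.312] pointing down, gripper open.
Joint ranges: [-3.14, 3.14], [-1.21, 2.06], [-1.07, 1.41], [-3.16, 2.05], [-2.99, -0.16], [-3.1, 3.1]. Speed limits (rad/s): [2.79, 2.79, 3.14, 3.14, 3.14, 3.14].

## Interface

Orientations are given as a unit quaternion [x, y, z, w].
In Python, from bench import arm gives the robot as it stands.
- The arm moves only by the tool send_rows, never from a script. Its arguments are lists of equal length, an entry for each row: "translation": the shift along the tool's x, y, z in mm, a list of three; "dr": the turn, a rotation vector about the tool's x, y, z in degrees, a list of three; "grip": the finger opening in mm, from 0 to 85.4. In form: {"translation": [[dx, dy, dz], ...], "dr": [[ax, ay, az], ...], "grip": [grip, ...]}. A call has exactly 5 rows; each row shifts and turns the commanded pose from where the row before left it, along the tool's axes as they then stand; what a row does not reach is not made up. A row lasts 1/8 s, in which the tool goes at most 62.5 mm and 10.7 degrees, less where a joint would pass 70% of its speed; a pose out of reach is approached as far as the arm can. A call with a gripper value outside its range is refused whole. The fingers move at their own pace and stop on an object; the grip force is fixed at half the most. Time passes only in rows, so rows that do not move let the fingers close, or fill a call up. It gives the time, the measured TCP pose, the force and the opening at its end, in the units of the state.
- arm.read_state(): the state, without advancing time (a new reading comes with each control period).
- arm.get_image(name): name is "side" or "top" or "wrist"; returns the picture (480x640x3 uint8, red, green, blue); there is no depth.
- arm.camera_info(name): a dict with "fx", "fy", "cx", "cy" (pixels), "D" ([k1, k2, p1, p2, k3] as OpenCV has them; the pictures are not rectified), "cam_to_world" (4x4, takes a point from camera to world coordinates). Camera axes: x right, y down, z forward; pixel columns grow to the right and rows downward; lengths in mm; the calibration is good to about 2 mm. A picture is of the moment at which its call begins: read the wrist's pose just before it. camera_info takes no time and is no camera call; for the wrist camera it gives the pose at the moment of the call.
- arm.job_done(): hands the job in, once; it reports no verdict.
Trained networks look in the newest picture that a camera, given by its name, has taken for a name from the list of things; names that differ only in an ending like _2 or _b are one class to them, and where a whole thing is asked for, a point or a joint stands for the part that bears it (a point fixed in the world has none). Each returns a list of dicts, best first, with "confidence" (0 to 1); they miss things now and then, are a little off and sometimes report something else, mostly with a low value. They report only what shows in the picture. A call takes as long as a camera call. They do not tell look-alikes from the thing itself.
- arm.search_frame(thing, camera): "xyz" ([x, y, z] in mm, in world coordinates, good to about 4 mm: the middle of the surface that is visible of it).
- arm.place_of(thing, camera): "xyz" ([x, y, z] in mm, in world coordinates, good to about 4 mm: a listed point, or the origin of a listed thing).
The state is a dict: "clock": time; "joints": joint angles; "joint_vel": joint speeds; "joint_efforts": joint torques, N m; "position": TCP position; "ee_rot": TCP orientation; "contact_force": force on the tool from outside, world axes, zero at the start; "wrist_torque": the same for the moment, N m; "gripper_width": finger opening in mm.
Only numpy, scipy, OpenCV 4.12 (cv2) and the standard library are available. Lean on these libraries where they do the work, as an engineer would, in place of code of your own. Each camera call takes 0.05 s, during which the arm holds its last target.

## Task

Set up the sizing stack on the little shaker, ready for the agates: stand the plain catch pan in the middle of the shaker's round rubber plate, then nest the three sieves on it one at a time, the one with the smallest holes first, then the middle one, and the one with the largest holes on top, each pushed or lowered fully home in the piece beneath. Let go of everything, and leave the loupe, the brass weight and the ramekin of marbles where they are.

Things in the scene. Friction and masses are not known exactly. Their poses are not given: they have to be found in the camera images.
- shaker_plate (a point): Bench shaker, fixed: a grey housing 130 x 150 mm and 32 mm high on rubber feet, with a dial and a switch on one side; on its middle a round black rubber-faced plate 82 mm across, flat and without a lip, whose top is 42 mm above the shelf. The point is the centre of the plate's top face; z up.
- pan_centre (a point): Plain steel catch pan, no holes, no skirt: a cup 42 mm high, 66 mm across from its flat foot to 34 mm up, then a rim 62 mm across, 57.6 mm inside; floor 4 mm thick. About 0.12 kg. The point is on its axis, 21 mm above its foot; z is the axis, up at the start.
- fine_sieve_centre (a point): Steel sieve, 42 mm high, 66 mm across; top rim as the pan's. It stands on a skirt 7 mm deep, 51 mm across tapering out to 54.5; the skirt drops inside the rim beneath (1.6 mm play all round) till the shoulder sits on it: 35 mm pitch. Perforated plate 21 mm up, the finest: 19 holes of 9 mm. About 0.14 kg. The point is on its axis, 21 mm above its foot; z is the axis, up at the start.
- medium_sieve_centre (a point): Steel sieve, 42 mm high, 66 mm across; top rim as the pan's. It stands on a skirt 7 mm deep, 51 mm across tapering out to 54.5; the skirt drops inside the rim beneath (1.6 mm play all round) till the shoulder sits on it: 35 mm pitch. Perforated plate 21 mm up, the middle one: 7 holes of 14.5 mm. About 0.14 kg. The point is on its axis, 21 mm above its foot; z is the axis, up at the start.
- coarse_sieve_centre (a point): Steel sieve, 42 mm high, 66 mm across; top rim as the pan's. It stands on a skirt 7 mm deep, 51 mm across tapering out to 54.5; the skirt drops inside the rim beneath (1.6 mm play all round) till the shoulder sits on it: 35 mm pitch. Perforated plate 21 mm up, the coarsest: 3 holes of 22.5 mm. About 0.14 kg. The point is on its axis, 21 mm above its foot; z is the axis, up at the start.
- loupe: Tarnished silver folding loupe lying open, 78 x 25 mm and 17 mm high; loose, to be left alone. Origin: on the shelf beneath the middle of its length; its x axis runs along it, from the lens to the cover.
- brass_weight: Hexagonal brass weight with a small knob, 45 mm across flats (52 mm across corners), 48 mm high, 0.5 kg; loose, to be left alone. Origin: centre of its underside.
- ramekin: Blue ceramic ramekin, 82 mm across and 46 mm high, holding four milky white agate marbles of 16 mm; loose, to be left alone. Origin: centre of its underside.
Mind the look-alikes: they are no part of the job. What is shaped like the part that bears fine_sieve_centre but purple or turquoise is not meant. What is shaped like the part that bears pan_centre but orange is not meant.

How it is judged (in metres and radians):
On the way, in this order (a step that is already met when the one before it is completed fails the run):
1. the catch pan stands on the shaker's plate, let go (horizontal distance between pan_centre and shaker_plate below 0.01 m and z of pan_centre in the frame of shaker_plate between 0.018 and 0.024 m and contact force between the fingers and pan below 0.2 N and linear speed of pan below 0.02 m/s and angle between pan_centre's own z axis and vertical below 0.06 rad), for 0.2 s.
2. the finest sieve is nested in the pan, let go (horizontal distance between fine_sieve_centre and pan_centre below 0.004 m and z of fine_sieve_centre in the frame of pan_centre between 0.032 and 0.0375 m and contact force between the fingers and fine_sieve below 0.2 N and linear speed of fine_sieve below 0.02 m/s and angle between fine_sieve_centre's own z axis and vertical below 0.06 rad), for 0.2 s.
3. the middle sieve is nested in the finest, let go (horizontal distance between medium_sieve_centre and fine_sieve_centre below 0.004 m and z of medium_sieve_centre in the frame of fine_sieve_centre between 0.032 and 0.0375 m and contact force between the fingers and medium_sieve below 0.2 N and linear speed of medium_sieve below 0.02 m/s and angle between medium_sieve_centre's own z axis and vertical below 0.06 rad), for 0.2 s.
4. the coarsest sieve is nested in the middle one, let go (horizontal distance between coarse_sieve_centre and medium_sieve_centre below 0.004 m and z of coarse_sieve_centre in the frame of medium_sieve_centre between 0.032 and 0.0375 m and contact force between the fingers and coarse_sieve below 0.2 N and linear speed of coarse_sieve below 0.02 m/s and angle between coarse_sieve_centre's own z axis and vertical below 0.06 rad), for 0.2 s.
At the end, for the whole second after the job is handed in: Pan upright on the plate, centres within 10 mm; finest, middle, coarsest sieve nested above it in that order, each within 4 mm of the axis of the piece beneath, 32 to 37.5 mm above it (35 is seated), upright within 0.06 rad; all at rest (under 0.02 m/s) and let go (all of step 1 and all of step 2 and all of step 3 and all of step 4); the robot touches nothing.
It fails at once if the loupe was moved more than 20 mm (distance of loupe from where it was at the start of the episode above 0.02 m).
It fails at once if the brass weight was moved more than 20 mm (distance of brass_weight from where it was at the start of the episode above 0.02 m).
It fails at once if the ramekin was moved more than 20 mm (distance of ramekin from where it was at the start of the episode above 0.02 m).
It also fails if it takes over 128 s, if anything falls off the work surface, if the arm or the gripper's body presses on something with over 40 N, if the wrist force passes 120 N, or if a joint passes its speed limit or range.

## Working session

There is one attempt and no reset: what is moved stays moved. The work goes in short steps, Python scripts to look and compute and a tool call to move; the robot and the scene stay as the last step left them, time stands still between calls to the robot, and variables do not carry over. Pictures are saved under pics/ and viewed, and the job is handed in when it is done.

Besides the shell and the picture viewer there is one more tool, called after "Call:" as a command line: name --argument value ..., lists and objects as JSON in quotes. send_rows: Moves the arm, as the interface text tells. Its arguments: {"type":"object","properties":{"translation":{"type":"array"},"dr":{"type":"array"},"grip":{"type":"array"}},"required":["translation","dr","grip"]}

```bash
ls; mkdir -p pics; python3 - <<'E'
from bench import arm
import cv2
print(arm.read_state())
for n in ["top","side","wrist"]:
    im=arm.get_image(n); cv2.imwrite(f"pics/{n}0.png",im[:,:,::-1]); print(n,arm.camera_info(n))
E
```

```text
pics
{'clock': 0.0, 'joints': array([ 1.53761751e+00,  3.85542899e-01,  6.59021482e-03, -5.16266826e-04,
       -1.19398589e+00, -2.58589285e-01]), 'joint_vel': array([-0.00084829, -0.00072712,  0.00041107, -0.00048068, -0.00196188,
        0.00120142]), 'joint_efforts': array([-9.31188515e-04, -3.92287660e+01,  1.88402027e+01,  4.18634310e+00,
       -4.62703363e-03, -4.24563083e-06]), 'position': array([179.59370717, 598.01520598, 230.2133275 ]), 'ee_rot': array([ 9.89363336e-01, -1.45461285e-01, -1.17933840e-04,  1.09130943e-03]), 'contact_force': array([-0.03347306,  0.38753155,  0.15909782]), 'wrist_torque': array([-0.02219104, -0.04625552,  0.01725876]), 'gripper_width': 85.29639967805252}
top {'fx': 553.2812659447708, 'fy': 553.2812659447708, 'cx': 314.536665458659, 'cy': 250.8251434391327, 'D': array([-0.12237453,  0.        ,  0.        ,  0.        ,  0.        ]), 'cam_to_world': array([[ 5.82220424e-03, -9.88855117e-01,  1.48767132e-01,
         3.33629082e+02],
       [-9.99879735e-01, -3.61833384e-03,  1.50805898e-02,
         3.27503154e+01],
       [-1.43742293e-02, -
[... 526 characters left out ...]
401360e-03, -7.57273093e-01, -6.53050405e-01,
         7.88682058e+02],
       [ 0.00000000e+00,  0.00000000e+00,  0.00000000e+00,
         1.00000000e+00]])}
wrist {'fx': 424.19729180819417, 'fy': 424.19729180819417, 'cx': 319.8704686297895, 'cy': 237.74438478002494, 'D': array([0.00900947, 0.        , 0.        , 0.        , 0.        ]), 'cam_to_world': array([[-2.88290904e-01, -9.19546361e-01, -2.67063371e-01,
         2.47595294e+02],
       [-9.57542732e-01,  2.77002722e-01,  7.98837179e-02,
         5.78693563e+02],
       [ 5.20498531e-04,  2.78754339e-01, -9.60362300e-01,
         3.72615256e+02],
       [ 0.00000000e+00,  0.00000000e+00,  0.00000000e+00,
         1.00000000e+00]])}
```

View pics/top0.png

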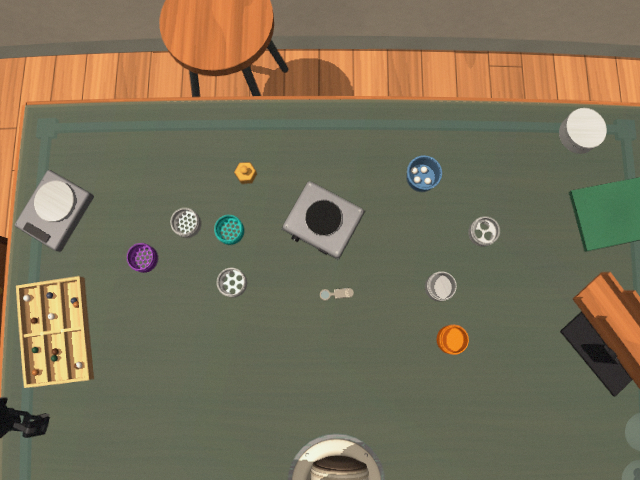

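View pics/side0.png

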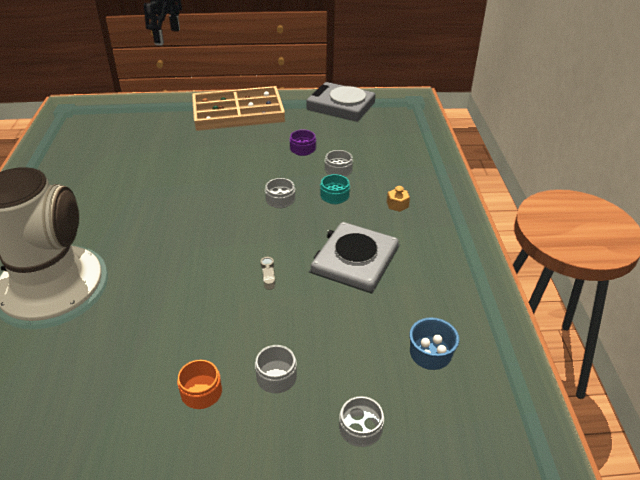

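View pics/wrist0.png

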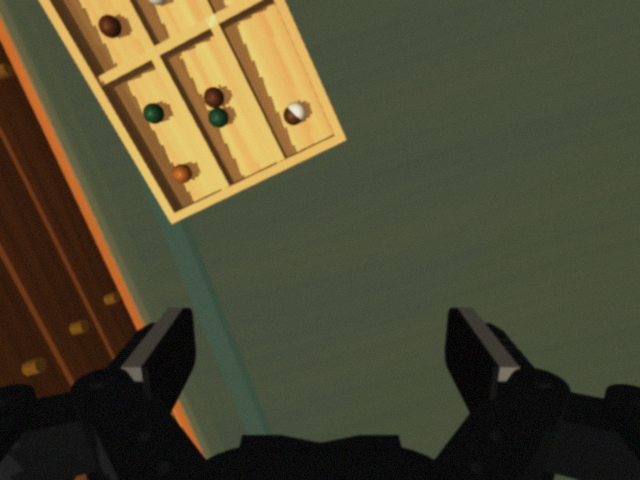

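```bash
python3 - <<'E'
from bench import arm
import numpy as np
for c in ["top","side"]:
    arm.get_image(c)
    for n in ["shaker_plate","pan_centre","fine_sieve_centre","medium_sieve_centre","coarse_sieve_centre","loupe","brass_weight","ramekin"]:
        for r in arm.place_of(n,c): print(c,n,np.round(r["xyz"],1),round(r["confidence"],2))
print(arm.read_state()["clock"])
E
```

```text
top shaker_plate [597.   26.6  42.5] 0.65
top pan_centre [ 440.4 -236.9   20.5] 0.93
top pan_centre [ 323.5 -259.3   25.1] 0.67
top fine_sieve_centre [501.9 447.1  21.3] 0.86
top fine_sieve_centre [584.4 349.8  21.9] 0.67
top fine_sieve_centre [569.8 248.9  22.2] 0.57
top medium_sieve_centre [451.6 241.9  19.1] 0.76
top coarse_sieve_centre [ 570.6 -341.4   22.4] 0.89
top coarse_sieve_centre [596.5  31.1  43.2] 0.69
top loupe [424.7   7.6   1.1] 0.67
top brass_weight [702.5 216.8  -1.5] 0.95
top ramekin [ 704.3 -203.9    2.4] 0.85
top ramekin [7.079e+02 2.184e+02 7.000e-01] 0.63
side shaker_plate [598.7  30.6  39.5] 0.84
side pan_centre [ 444.7 -237.1   18.8] 0.68
side fine_sieve_centre [566.6 250.7  17.3] 0.97
side fine_sieve_centre [585.4 350.4  25.8] 0.68
side fine_sieve_centre [501.4 450.4  15.6] 0.67
side medium_sieve_centre [444.1 242.2  20.2] 0.89
side coarse_sieve_centre [ 572.2 -342.6   20.9] 0.68
side loupe [423.8   7.8  -3. ] 0.83
side loupe [ 574.8 -344.6   21.6] 0.7
side brass_weight [709.6 213.2  -0.8] 0.96
side ramekin [ 708.1 -200.2   -1.5] 0.6
1.05
```

Candidates in the top view:
- Pan: steel (442,286), or orange (453,339), which is excluded.
- Finest sieve: steel (184,222), or turquoise (229,230) and purple (142,257), both excluded.
- Middle sieve: (231,282). Coarsest sieve: (485,231).

I'll check these choices in a crop and refine the centres.

```bash
cat > h.py <<'E'
import numpy as np, cv2
from scipy.spatial.transform import Rotation as R
from bench import arm
def ray(cam,uv,z,info=None):
    i=info or arm.camera_info(cam); K=np.array([[i['fx'],0,i['cx']],[0,i['fy'],i['cy']],[0,0,1]])
    p=cv2.undistortPoints(np.array([[uv]],float),K,i['D'])[0,0]
    T=i['cam_to_world']; d=T[:3,:3]@[p[0],p[1],1]; o=T[:3,3]
    return o+d*(z-o[2])/d[2]
def proj(cam,P,info=None):
    i=info or arm.camera_info(cam); K=np.array([[i['fx'],0,i['cx']],[0,i['fy'],i['cy']],[0,0,1]])
    T=np.linalg.inv(i['cam_to_world']); P=np.atleast_2d(P).astype(float)
    return cv2.projectPoints(P,cv2.Rodrigues(T[:3,:3])[0],T[:3,3],K,i['D'])[0][:,0]
def circ(x,y,z,r,n=72):
    a=np.linspace(0,2*np.pi,n); return np.c_[x+r*np.cos(a),y+r*np.sin(a),0*a+z]
def go(x,y,z,yaw):
    """print the tool-frame move to tool-down pose, tool-x at yaw deg"""
    s=arm.read_state(); Rc=R.from_quat(s['ee_rot']); c,sn=np.cos(np.radians(yaw)),np.sin(np.radians(yaw))
    Rt=R.from_matrix(np.array([[c,sn,0],[sn,-c,0],[0,0,-1]]).T)
    print('tool shift(mm)',np.round(Rc.inv().apply(np.array([x,y,z])-s['position']),1),'turn(deg)',np.round((Rc.inv()*Rt).as_rotvec(degrees=True),1))
def st():
    s=arm.read_state(); X=R.from_quat(s['ee_rot']).as_matrix()[:,0]
    print('t',round(s['clock'],2),'pos',np.round(s['position'],1),'yaw',round(np.degrees(np.arctan2(X[1],X[0])),1),'F',np.round(s['contact_force'],1),'w',round(s['gripper_width'],1),'j',np.round(s['joints'],2))
E
python3 - <<'E'
from h import *
im=cv2.imread('pics/top0.png'); sd=cv2.imread('pics/side0.png')
G={'plate':(598,28.5,42,41),'pan':(442.5,-237,42,31),'fine':(585,350,42,31),'med':(448,242,42,31),'coarse':(571,-342,42,31)}
tiles=[]
for k,(x,y,z,r) in G.items():
    row=[]
    for cam,I in(('top',im),('side',sd)):
        J=cv2.resize(I,None,fx=4,fy=4,interpolation=cv2.INTER_CUBIC)
        q=proj(cam,circ(x,y,z,r)); c=q.mean(0)
        K=J.copy(); cv2.polylines(K,[np.int32((q+.5)*4)],True,(0,0,255),1)
        u,v=np.int32(c*4); h=75
        row.append(cv2.copyMakeBorder(np.vstack([M[max(0,v-h):v+h,u-h:u+h] for M in (J,K)]),0,0,0,4,cv2.BORDER_CONSTANT))
    tiles.append(np.vstack(row))
cv2.imwrite('pics/crop.png',np.hstack(tiles)); print(np.hstack(tiles).shape)
E
```

```text
(600, 770, 3)
```

View pics/crop.png

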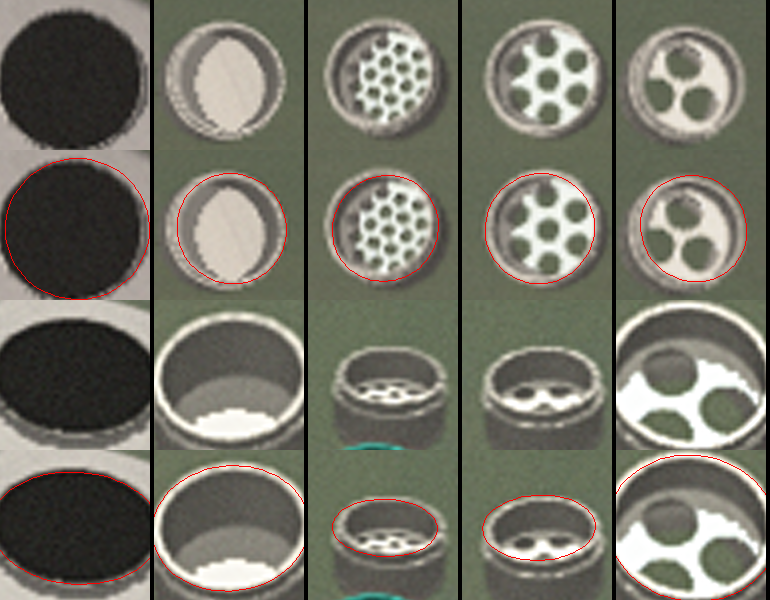

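```bash
python3 -c "
from h import *
st();go(600,28,230,0)"
```

```text
t 1.05 pos [179.8 598.5 231.3] yaw -16.7 F [-0.3 -0.5 -0.5] w 85.2 j [ 1.54  0.38  0.01  0.   -1.19 -0.26]
tool shift(mm) [566.6 425.5   1.3] turn(deg) [  0.   -0.  -16.7]
```

Call:
send_rows --translation '[[0,0,0],[0,0,0],[35,47,0],[35,47,0],[35,47,0]]' --dr '[[0,0,-8.35],[0,0,-8.35],[0,0,0],[0,0,0],[0,0,0]]' --grip '[85,85,85,85,85]'

```text
clock: 1.68
position: [285.5, 456.2, 231.4]
ee_rot: [1.0, 0.0, 0.0, -0.0]
contact_force: [0.5, -0.1, 0.5]
gripper_width: 85.1
```

Call:
send_rows --translation '[[35,47,0],[35,47,0],[35,47,0],[35,47,0],[35,47,0]]' --dr '[[0,0,0],[0,0,0],[0,0,0],[0,0,0],[0,0,0]]' --grip '[85,85,85,85,85]'

```text
clock: 2.3
position: [460.6, 221.0, 231.8]
ee_rot: [1.0, 0.0, 0.0, -0.0]
contact_force: [1.4, 0.5, 0.2]
gripper_width: 85.4
```

Call:
send_rows --translation '[[35,48,0],[35,48,0],[35,48,0],[35,48,0],[0,0,0]]' --dr '[[0,0,0],[0,0,0],[0,0,0],[0,0,0],[0,0,0]]' --grip '[85,85,85,85,85]'

```text
clock: 2.92
position: [601.1, 27.1, 230.5]
ee_rot: [1.0, -0.003, -0.0, 0.0]
contact_force: [0.0, 0.3, -0.5]
gripper_width: 85.0
```

```bash
cat >> h.py <<'E'
def look(name):
    i=arm.camera_info('wrist'); im=arm.get_image('wrist')[:,:,::-1].copy()
    cv2.imwrite(f'pics/{name}.png',im); np.save(f'pics/{name}.npy',np.array(i['cam_to_world'])); return im,i
E
python3 -c "
from h import *
st();im,i=look('w1')
print([ (np.round(r['xyz'],1),r['confidence']) for r in arm.place_of('shaker_plate','wrist')])
g=im.max(2);m=(g<60).astype(np.uint8)
for c in cv2.findContours(m,0,1)[0]:
    if cv2.contourArea(c)>3000:
        e=cv2.fitEllipse(c);print(e,cv2.contourArea(c),ray('wrist',e[0],42,i))
"
```

```text
t 2.92 pos [601.1  27.1 230.5] yaw -0.3 F [ 0.   0.3 -0.5] w 85.0 j [ 0.31  0.35 -0.05  0.   -1.17  1.25]
[(array([593.9,  28.2,  38.6]), 0.57)]
((317.37017822265625, 408.07952880859375), (169.69595336914062, 644.1659545898438), 89.91845703125) 51891.0 [413.29114853  31.56040899  42.        ]
((314.7351989746094, 210.0445098876953), (96.77661895751953, 99.27204895019531), 101.15382385253906) 7545.0 [598.96939684  32.16353799  42.        ]
```

View pics/w1.png

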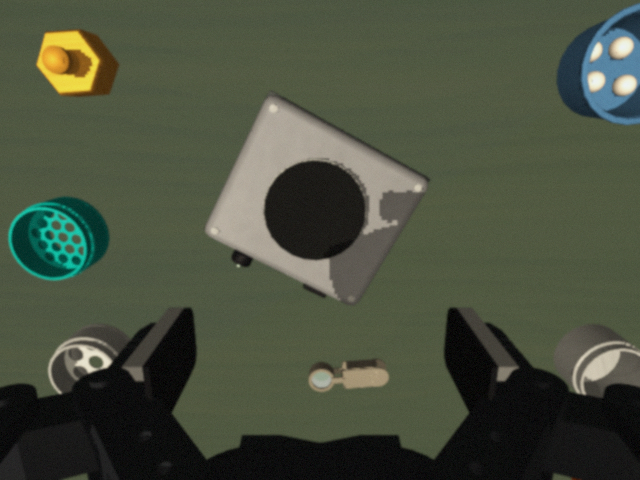

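Call:
send_rows --translation '[[-31.5,53,0],[-31.5,53,0],[-31.5,53,0],[-31.5,53,0],[-31.5,52,0]]' --dr '[[0,0,0],[0,0,0],[0,0,0],[0,0,0],[0,0,0]]' --grip '[85,85,85,85,85]'

```text
clock: 3.65
position: [440.9, -233.5, 232.0]
ee_rot: [1.0, 0.001, 0.001, 0.0]
contact_force: [0.6, 0.2, -0.3]
gripper_width: 85.3
```

Call:
send_rows --translation '[[0,0,40],[0,0,40],[0,0,30],[0,0,0],[0,0,0]]' --dr '[[0,0,0],[0,0,0],[0,0,0],[0,0,0],[0,0,0]]' --grip '[85,85,85,85,85]'

```text
clock: 4.28
position: [443.2, -233.0, 122.8]
ee_rot: [1.0, 0.001, 0.001, 0.0]
contact_force: [0.5, 0.8, 0.3]
gripper_width: 85.1
```

```bash
cat >> h.py <<'E'
def rimview(name,x,y,z=42,r=31):
    im,i=look(name); J=im.copy()
    cv2.polylines(J,[np.int32(proj('wrist',circ(x,y,z,r),i)+.5)],True,(0,0,255),1)
    cv2.imwrite(f'pics/{name}.png',J); return im,i
E
python3 -c "
from h import *
st();im,i=rimview('w2',442.5,-235)
print([ (np.round(r['xyz'],1),r['confidence']) for r in arm.place_of('pan_centre','wrist')])
"
```

```text
t 4.28 pos [ 443.2 -233.   122.8] yaw 0.1 F [0.5 0.8 0.3] w 85.1 j [-0.16  0.29 -0.45  0.   -0.84  1.73]
[(array([ 445.2, -239.5,   17.1]), 0.89), (array([ 325.6, -259.7,   24.1]), 0.88)]
```

View pics/w2.png

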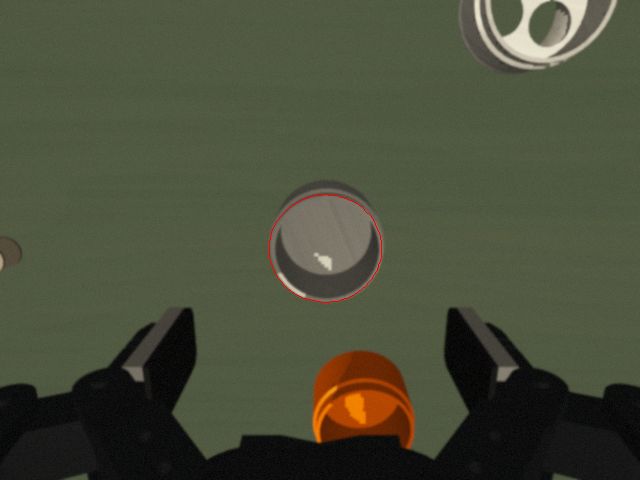

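The rim overlay fits the pan at (442.5, -235). I'll grasp it twice, with the jaws turned 90° in between, so the jaws themselves centre it.

Call:
send_rows --translation '[[0,2,40],[0,0,40],[0,0,30],[0,0,11],[0,0,0]]' --dr '[[0,0,0],[0,0,0],[0,0,0],[0,0,0],[0,0,0]]' --grip '[85,85,85,85,85]'

```text
clock: 5.0
position: [442.6, -235.6, 0.8]
ee_rot: [1.0, 0.0, 0.0, 0.0]
contact_force: [0.2, 0.2, -0.8]
gripper_width: 84.2
```

Call:
send_rows --translation '[[0,0,0],[0,0,0],[0,0,0],[0,0,0],[0,0,0]]' --dr '[[0,0,0],[0,0,0],[0,0,0],[0,0,0],[0,0,0]]' --grip '[60,60,60,60,60]'

```text
clock: 5.62
position: [443.4, -235.8, 2.3]
ee_rot: [1.0, 0.0, 0.002, 0.0]
contact_force: [-0.6, 0.4, 6.2]
gripper_width: 64.3
```

Call:
send_rows --translation '[[0,0,0],[0,0,0],[0,0,0],[0,0,0],[0,0,0]]' --dr '[[0,0,0],[0,0,0],[0,0,0],[0,0,10],[0,0,10]]' --grip '[85,85,85,85,85]'

```text
clock: 6.25
position: [441.9, -235.5, 0.2]
ee_rot: [0.984, -0.177, -0.0, 0.0]
contact_force: [-1.0, 1.1, -0.3]
gripper_width: 85.1
```

Call:
send_rows --translation '[[0,0,0],[0,0,0],[0,0,0],[0,0,0],[0,0,0]]' --dr '[[0,0,10],[0,0,10],[0,0,10],[0,0,10],[0,0,10]]' --grip '[85,85,85,85,85]'

```text
clock: 6.88
position: [441.9, -235.5, 0.1]
ee_rot: [0.817, -0.576, -0.0, 0.0]
contact_force: [0.5, -0.6, -1.4]
gripper_width: 85.0
```

Call:
send_rows --translation '[[0,0,0],[0,0,0],[0,0,0],[0,0,0],[0,0,0]]' --dr '[[0,0,10],[0,0,10],[0,0,0],[0,0,0],[0,0,0]]' --grip '[85,85,60,60,60]'

```text
clock: 7.5
position: [442.1, -235.6, 0.9]
ee_rot: [0.708, -0.706, 0.0, 0.0]
contact_force: [-1.6, 1.4, 6.0]
gripper_width: 64.7
```

Call:
send_rows --translation '[[0,0,0],[0,0,0],[0,0,-20],[0,0,-40],[0,0,-50]]' --dr '[[0,0,0],[0,0,0],[0,0,0],[0,0,0],[0,0,0]]' --grip '[60,60,60,60,60]'

```text
clock: 8.12
position: [440.9, -235.2, 110.2]
ee_rot: [0.708, -0.707, -0.002, 0.001]
contact_force: [1.4, -0.8, -1.5]
gripper_width: 65.1
```

```bash
python3 -c "
from h import *
st();im,i=look('w3');go(598,31,110,-90)
cv2.imwrite('pics/s3.png',arm.get_image('side')[:,:,::-1])
"
```

```text
t 8.12 pos [ 440.9 -235.2  110.2] yaw -89.9 F [ 1.4 -0.8 -1.5] w 65.1 j [-0.16  0.31 -0.46 -0.   -0.81  0.17]
tool shift(mm) [-267.2 -153.4    8.2] turn(deg) [-0.6 -0.2  0.2]
```

View pics/w3.png

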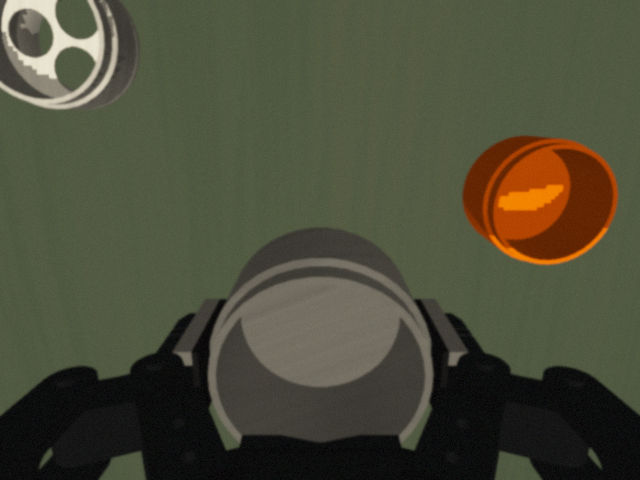

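View pics/s3.png

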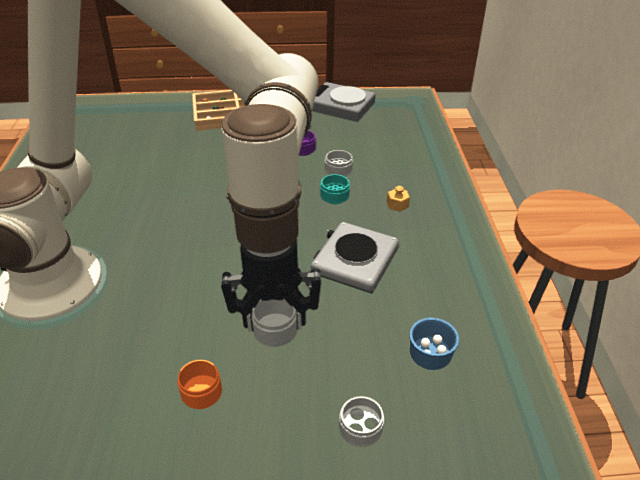

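Call:
send_rows --translation '[[-53,-30.5,0],[-53,-30.5,0],[-53,-30.5,0],[-53,-30.5,0],[-53,-30.5,0]]' --dr '[[0,0,0],[0,0,0],[0,0,0],[0,0,0],[0,0,0]]' --grip '[60,60,60,60,60]'

```text
clock: 8.85
position: [594.7, 31.2, 109.2]
ee_rot: [0.708, -0.707, -0.0, 0.001]
contact_force: [1.0, -0.2, -0.6]
gripper_width: 64.6
```

Call:
send_rows --translation '[[-2,-2.5,25],[0,0,25],[0,0,0],[0,0,0],[0,0,0]]' --dr '[[0,0,0],[0,0,0],[0,0,0],[0,0,0],[0,0,0]]' --grip '[60,60,60,60,60]'

```text
clock: 9.48
position: [597.8, 31.4, 61.5]
ee_rot: [-0.707, 0.707, -0.001, 0.001]
contact_force: [0.6, -0.6, -1.8]
gripper_width: 64.8
```

```bash
python3 -c "
from h import *
st();im,i=rimview('w4',598,31,42,41);go(598,31,43,-90)
cv2.imwrite('pics/s4.png',cv2.resize(arm.get_image('side')[180:330,270:470,::-1],None,fx=4,fy=4))
"
```

```text
t 9.47 pos [597.8  31.4  61.5] yaw -90.0 F [ 0.6 -0.6 -1.8] w 64.8 j [ 0.32  0.51 -0.27  0.   -0.79 -0.32]
tool shift(mm) [ 0.4 -0.2 18.5] turn(deg) [-0.1  0.  -0. ]
```

View pics/w4.png

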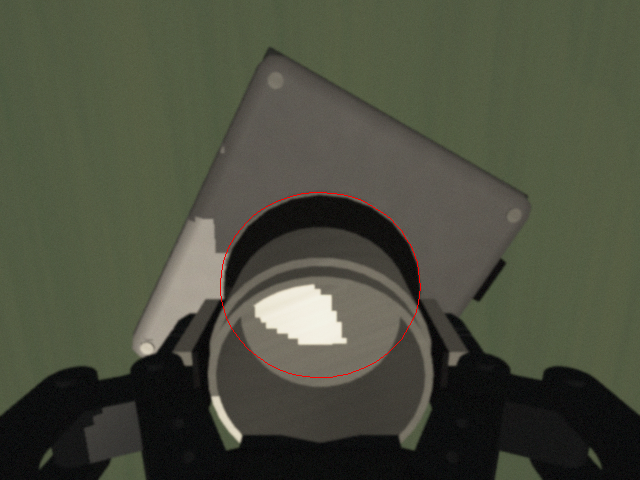

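View pics/s4.png

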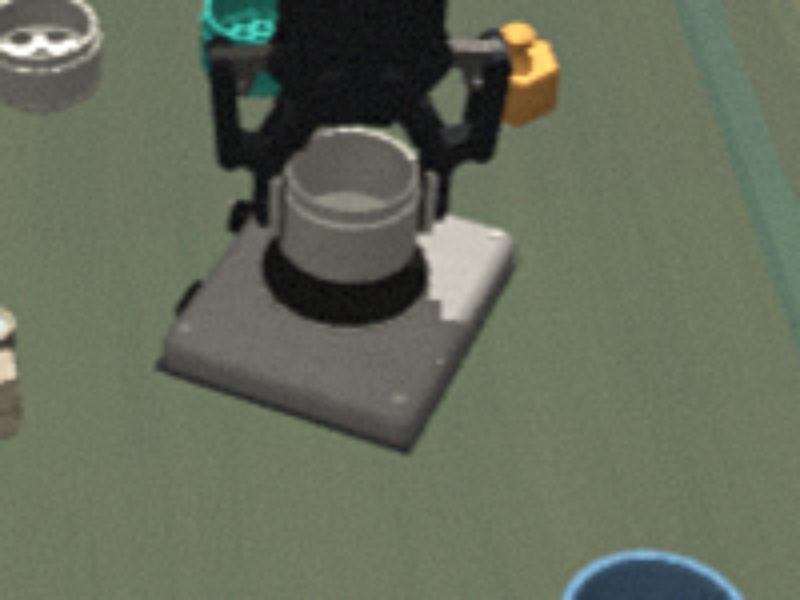

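Call:
send_rows --translation '[[0,0,12],[0,0,4.5],[0,0,0],[0,0,0],[0,0,0]]' --dr '[[0,0,0],[0,0,0],[0,0,0],[0,0,0],[0,0,0]]' --grip '[60,60,60,60,60]'

```text
clock: 10.2
position: [597.1, 31.4, 43.7]
ee_rot: [-0.707, 0.707, -0.0, -0.0]
contact_force: [-0.8, 0.7, -0.5]
gripper_width: 64.8
```

Call:
send_rows --translation '[[0,0,1],[0,0,1],[0,0,0],[0,0,0],[0,0,0]]' --dr '[[0,0,0],[0,0,0],[0,0,0],[0,0,0],[0,0,0]]' --grip '[60,60,60,60,60]'

```text
clock: 10.82
position: [597.2, 31.5, 42.9]
ee_rot: [-0.707, 0.707, -0.0, 0.0]
contact_force: [-1.3, -0.1, 4.5]
gripper_width: 64.9
```

Call:
send_rows --translation '[[0,0,0],[0,0,0],[0,0,0],[0,0,-30],[0,0,-50]]' --dr '[[0,0,0],[0,0,0],[0,0,0],[0,0,0],[0,0,0]]' --grip '[85,85,85,85,85]'

```text
clock: 11.45
position: [595.7, 31.1, 120.6]
ee_rot: [-0.707, 0.707, 0.001, -0.002]
contact_force: [1.1, 1.2, 1.0]
gripper_width: 85.1
```

Call:
send_rows --translation '[[-10,0,-60],[-60,3,0],[-60,3,0],[-60,3,0],[-60,3,0]]' --dr '[[0,0,0],[0,0,0],[0,0,0],[0,0,0],[0,0,0]]' --grip '[85,85,85,85,85]'

```text
clock: 12.08
position: [584.8, 283.3, 181.8]
ee_rot: [-0.707, 0.707, -0.0, 0.0]
contact_force: [0.4, 0.4, 0.6]
gripper_width: 85.0
```

Call:
send_rows --translation '[[-60,0,0],[-11,0,0],[0,0,0],[0,0,0],[0,0,0]]' --dr '[[0,0,0],[0,0,0],[0,0,-10],[0,0,-10],[0,0,-10]]' --grip '[85,85,85,85,85]'

```text
clock: 12.7
position: [585.2, 351.5, 181.5]
ee_rot: [0.867, -0.498, -0.0, 0.0]
contact_force: [0.2, 0.7, -1.1]
gripper_width: 84.7
```

```bash
python3 -c "
from h import *
st();im,i=rimview('w5',585,351);
print([ (np.round(r['xyz'],1),r['confidence']) for r in arm.place_of('fine_sieve_centre','wrist')])
cv2.imwrite('pics/s5.png',cv2.resize(arm.get_image('side')[180:330,270:470,::-1],None,fx=4,fy=4))
print([ (np.round(r['xyz'],1),r['confidence']) for r in arm.place_of('pan_centre','side')])
"
```

```text
t 12.7 pos [585.2 351.5 181.5] yaw -59.7 F [ 0.2  0.7 -1.1] w 84.7 j [ 0.78  0.52  0.1  -0.   -1.15 -0.25]
[(array([501.9, 452. ,  25. ]), 0.9), (array([589.6, 356.9,  22.3]), 0.72), (array([569.2, 247.6,  23. ]), 0.62)]
[(array([ 322.2, -262.7,   24.2]), 0.8), (array([599.4,  32.8,  58.1]), 0.59)]
```

View pics/w5.png

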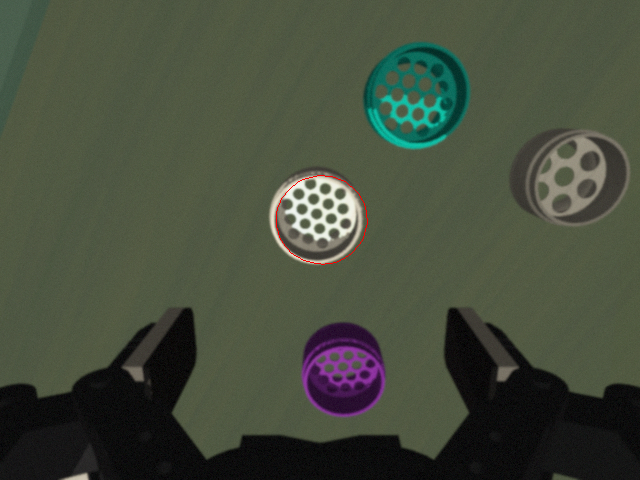

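View pics/s5.png

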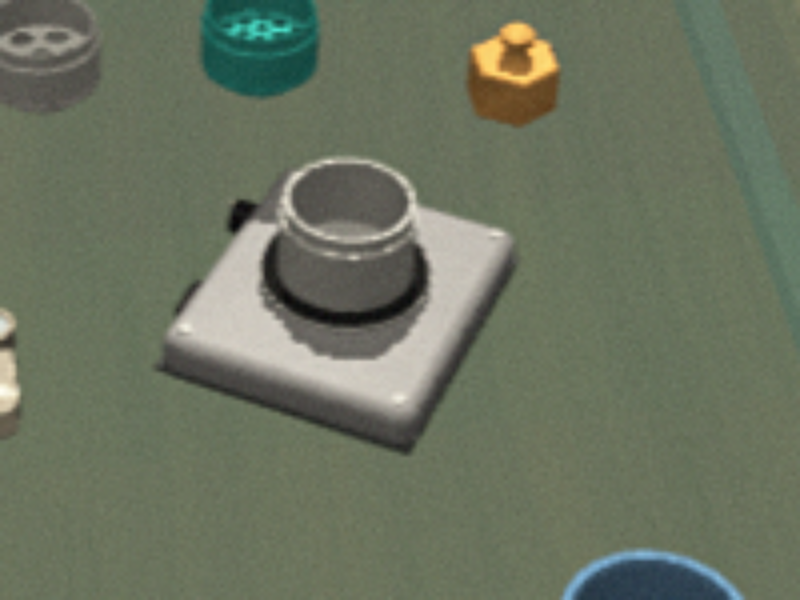

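Call:
send_rows --translation '[[0,-3,55],[0,0,50],[0,0,40],[0,0,25],[0,0,9]]' --dr '[[0,0,0],[0,0,0],[0,0,0],[0,0,0],[0,0,0]]' --grip '[85,85,85,85,85]'

```text
clock: 13.52
position: [587.1, 352.9, 0.8]
ee_rot: [0.865, -0.501, -0.001, 0.002]
contact_force: [-0.2, -0.0, -0.1]
gripper_width: 84.9
```

Call:
send_rows --translation '[[0,0,0],[0,0,0],[0,0,0],[0,0,0],[0,0,0]]' --dr '[[0,0,0],[0,0,0],[0,0,0],[0,0,0],[0,0,0]]' --grip '[85,60,60,60,60]'

```text
clock: 14.15
position: [588.8, 354.9, 5.1]
ee_rot: [0.866, -0.5, 0.001, -0.002]
contact_force: [-0.2, -0.4, 6.2]
gripper_width: 63.9
```

Call:
send_rows --translation '[[0,0,0],[0,0,0],[0,0,0],[0,0,0],[0,0,0]]' --dr '[[0,0,0],[0,0,0],[0,0,0],[0,0,10],[0,0,10]]' --grip '[85,85,85,85,85]'

```text
clock: 14.78
position: [587.7, 353.8, 2.4]
ee_rot: [0.764, -0.645, -0.0, 0.0]
contact_force: [-0.4, -0.1, -0.5]
gripper_width: 85.0
```

Call:
send_rows --translation '[[0,0,0],[0,0,0],[0,0,0],[0,0,0],[0,0,0]]' --dr '[[0,0,10],[0,0,10],[0,0,10],[0,0,10],[0,0,10]]' --grip '[85,85,85,85,85]'

```text
clock: 15.4
position: [587.7, 353.8, 2.4]
ee_rot: [-0.42, 0.908, -0.0, -0.0]
contact_force: [0.3, -0.1, -0.1]
gripper_width: 84.9
```

Call:
send_rows --translation '[[0,0,0],[0,0,0],[0,0,0],[0,0,0],[0,0,0]]' --dr '[[0,0,10],[0,0,10],[0,0,0],[0,0,0],[0,0,0]]' --grip '[85,85,60,60,60]'

```text
clock: 16.02
position: [588.1, 354.2, 3.2]
ee_rot: [-0.26, 0.966, 0.0, 0.0]
contact_force: [0.8, 0.6, 2.1]
gripper_width: 64.4
```

Call:
send_rows --translation '[[0,0,0],[0,0,0],[0,0,-20],[0,0,-50],[0,0,-60]]' --dr '[[0,0,0],[0,0,0],[0,0,0],[0,0,0],[0,0,0]]' --grip '[60,60,60,60,60]'

```text
clock: 16.65
position: [586.7, 353.1, 133.1]
ee_rot: [-0.259, 0.966, -0.001, -0.002]
contact_force: [1.5, 0.5, -1.0]
gripper_width: 64.2
```

```bash
python3 -c "
from h import *
st();im,i=look('w6');go(597.2,31.5,120,-150)
"
```

```text
t 16.65 pos [586.7 353.1 133.1] yaw -150.0 F [ 1.5  0.5 -1. ] w 64.2 j [ 0.78  0.56  0.04 -0.   -1.06 -1.82]
tool shift(mm) [ 158.1 -283.6   22.6] turn(deg) [0.  0.9 0.1]
```

View pics/w6.png

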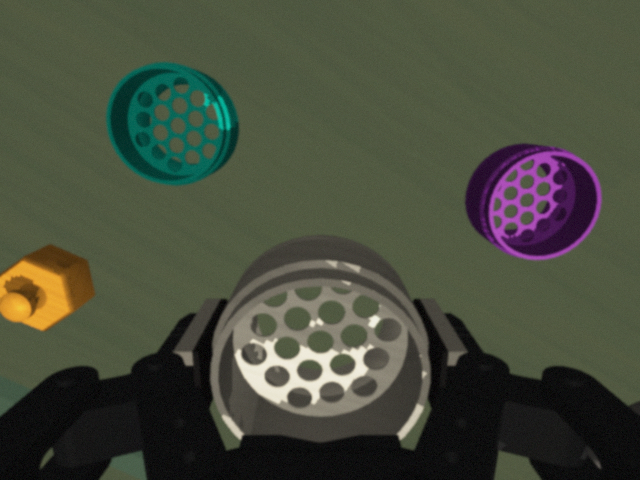

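Call:
send_rows --translation '[[26,-47,0],[26,-47,0],[26,-47,0],[26,-47,0],[26,-47,0]]' --dr '[[0,0,0],[0,0,0],[0,0,0],[0,0,0],[0,0,0]]' --grip '[60,60,60,60,60]'

```text
clock: 17.32
position: [592.0, 83.7, 133.3]
ee_rot: [-0.259, 0.966, 0.0, 0.0]
contact_force: [1.4, -0.4, -1.9]
gripper_width: 64.1
```

Call:
send_rows --translation '[[26,-47,0],[0,0,0],[0,0,0],[0,0,0],[0,0,0]]' --dr '[[0,0,0],[0,0,0],[0,0,0],[0,0,0],[0,0,0]]' --grip '[60,60,60,60,60]'

```text
clock: 17.95
position: [593.6, 32.9, 132.8]
ee_rot: [-0.259, 0.966, 0.0, 0.0]
contact_force: [0.3, 0.4, -1.5]
gripper_width: 64.4
```

```bash
python3 -c "
from h import *
st();im,i=rimview('w7',597.5,31.5,84);go(597.2,31.5,95,-150)
"
```

```text
t 17.95 pos [593.6  32.9 132.8] yaw -149.9 F [ 0.3  0.4 -1.5] w 64.4 j [ 0.33  0.42 -0.2  -0.   -0.95 -1.37]
tool shift(mm) [-2.5 -2.9 37.8] turn(deg) [ 0.  -0.   0.1]
```

View pics/w7.png

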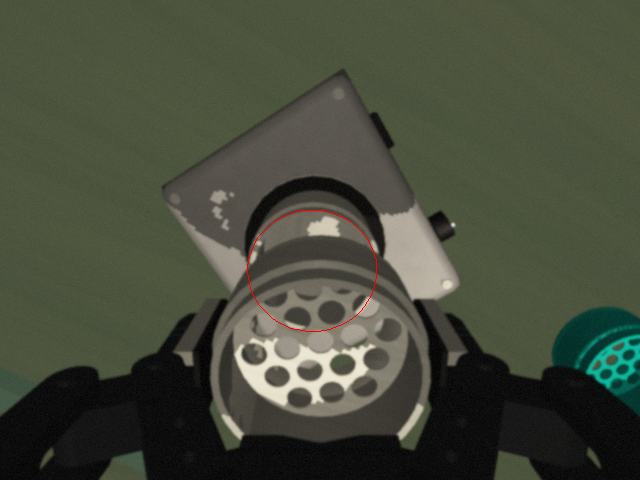

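Call:
send_rows --translation '[[-2.5,-2.9,20],[0,0,18],[0,0,0],[0,0,0],[0,0,0]]' --dr '[[0,0,0],[0,0,0],[0,0,0],[0,0,0],[0,0,0]]' --grip '[60,60,60,60,60]'

```text
clock: 18.62
position: [597.8, 30.8, 95.8]
ee_rot: [-0.259, 0.966, -0.0, 0.001]
contact_force: [-0.5, -0.1, -2.1]
gripper_width: 64.6
```

```bash
python3 -c "
from h import *
st();go(597.2,31.5,80,-150)
cv2.imwrite('pics/s8.png',cv2.resize(arm.get_image('side')[180:330,270:470,::-1],None,fx=4,fy=4))
"
```

```text
t 18.62 pos [597.8  30.8  95.8] yaw -150.0 F [-0.5 -0.1 -2.1] w 64.6 j [ 0.32  0.47 -0.23  0.   -0.87 -1.37]
tool shift(mm) [ 0.2  0.9 15.8] turn(deg) [-0.   0.1  0. ]
```

View pics/s8.png

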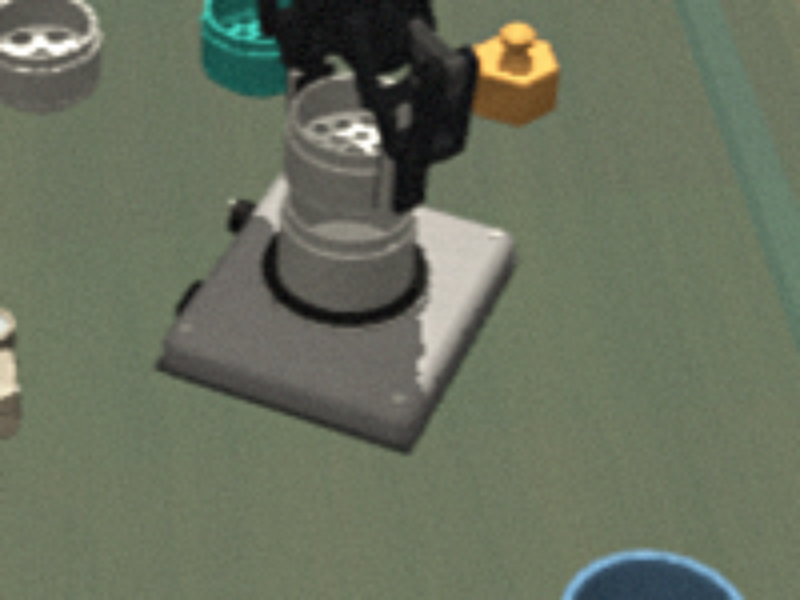

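Call:
send_rows --translation '[[0,0.8,5],[0,0,3],[0,0,2],[0,0,0],[0,0,0]]' --dr '[[0,0,0],[0,0,0],[0,0,0],[0,0,0],[0,0,0]]' --grip '[60,60,60,60,60]'

```text
clock: 19.3
position: [596.9, 31.1, 84.8]
ee_rot: [-0.259, 0.966, -0.0, 0.0]
contact_force: [0.4, 0.2, -1.8]
gripper_width: 64.3
```

Call:
send_rows --translation '[[0,0,2],[0,0,2],[0,0,1],[0,0,0],[0,0,0]]' --dr '[[0,0,0],[0,0,0],[0,0,0],[0,0,0],[0,0,0]]' --grip '[60,60,60,60,60]'

```text
clock: 19.92
position: [596.7, 31.1, 80.2]
ee_rot: [-0.259, 0.966, -0.0, 0.0]
contact_force: [-2.2, 0.1, 2.9]
gripper_width: 64.4
```

Call:
send_rows --translation '[[0,0,1],[0,0,0.5],[0,0,0],[0,0,0],[0,0,0]]' --dr '[[0,0,0],[0,0,0],[0,0,0],[0,0,0],[0,0,0]]' --grip '[60,60,60,60,60]'

```text
clock: 20.55
position: [596.8, 31.1, 80.1]
ee_rot: [-0.259, 0.966, -0.0, 0.0]
contact_force: [-4.4, 0.3, 9.5]
gripper_width: 64.5
```

Call:
send_rows --translation '[[0,0,0],[0,0,0],[0,0,0],[0,0,-20],[0,0,-50]]' --dr '[[0,0,0],[0,0,0],[0,0,0],[0,0,0],[0,0,0]]' --grip '[85,85,85,85,85]'

```text
clock: 21.18
position: [595.0, 30.7, 146.1]
ee_rot: [-0.258, 0.966, 0.0, -0.004]
contact_force: [0.3, -0.3, 0.5]
gripper_width: 85.0
```

Call:
send_rows --translation '[[0,0,-40],[0,0,0],[0,0,0],[0,0,0],[0,0,0]]' --dr '[[0,0,0],[0,0,0],[0,0,0],[0,0,0],[0,0,0]]' --grip '[85,85,85,85,85]'

```text
clock: 21.8
position: [596.4, 31.0, 187.1]
ee_rot: [-0.259, 0.966, -0.0, -0.001]
contact_force: [0.4, -0.2, 0.0]
gripper_width: 84.6
```

```bash
python3 -c "
from h import *
st();im,i=rimview('w9',597,31.3,119);go(448,242,190,-150)
cv2.imwrite('pics/s9.png',cv2.resize(arm.get_image('side')[180:330,270:470,::-1],None,fx=4,fy=4))
"
```

```text
t 21.8 pos [596.4  31.  187.1] yaw -150.0 F [ 0.4 -0.2  0. ] w 84.6 j [ 0.32  0.37 -0.13 -0.   -1.07 -1.37]
tool shift(mm) [ 23.2 256.9  -2.5] turn(deg) [ 0.  -0.1 -0. ]
```

View pics/s9.png

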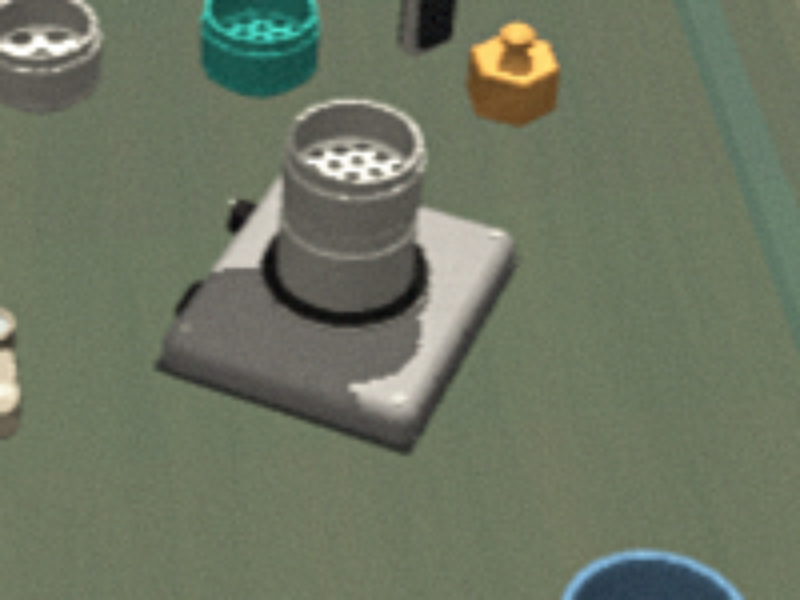

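View pics/w9.png

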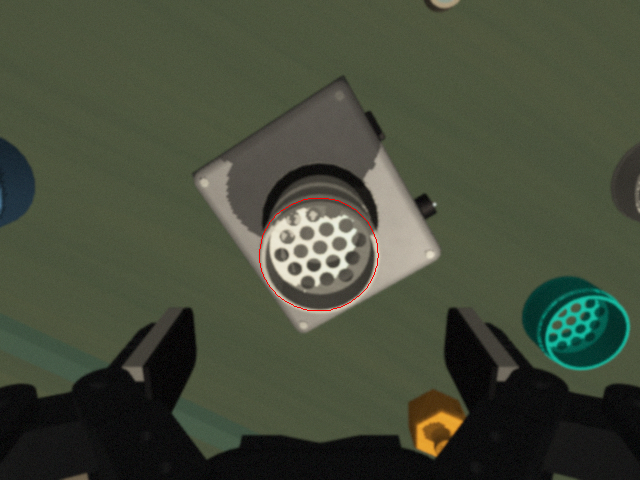

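Call:
send_rows --translation '[[4.6,51.4,0],[4.6,51.4,0],[4.6,51.4,0],[4.6,51.4,0],[4.6,51.4,0]]' --dr '[[0,0,0],[0,0,0],[0,0,0],[0,0,0],[0,0,0]]' --grip '[85,85,85,85,85]'

```text
clock: 22.52
position: [447.4, 243.5, 188.3]
ee_rot: [-0.259, 0.966, -0.0, 0.0]
contact_force: [1.7, 1.5, 0.3]
gripper_width: 85.2
```

Call:
send_rows --translation '[[0,0,30],[0,0,30],[0,0,0],[0,0,0],[0,0,0]]' --dr '[[0,0,0],[0,0,0],[0,0,0],[0,0,0],[0,0,0]]' --grip '[85,85,85,85,85]'

```text
clock: 23.15
position: [449.3, 242.7, 129.6]
ee_rot: [-0.259, 0.966, 0.001, 0.001]
contact_force: [-0.4, -1.0, -0.7]
gripper_width: 84.8
```

```bash
python3 -c "
from h import *
st();im,i=rimview('w10',448,243)
print([ (np.round(r['xyz'],1),r['confidence']) for r in arm.place_of('medium_sieve_centre','wrist')])
"
```

```text
t 23.15 pos [449.3 242.7 129.6] yaw -150.0 F [-0.4 -1.  -0.7] w 84.8 j [ 0.81  0.29 -0.41  0.   -0.86 -1.86]
[(array([450.7, 239.5,  23. ]), 0.59)]
```

View pics/w10.png

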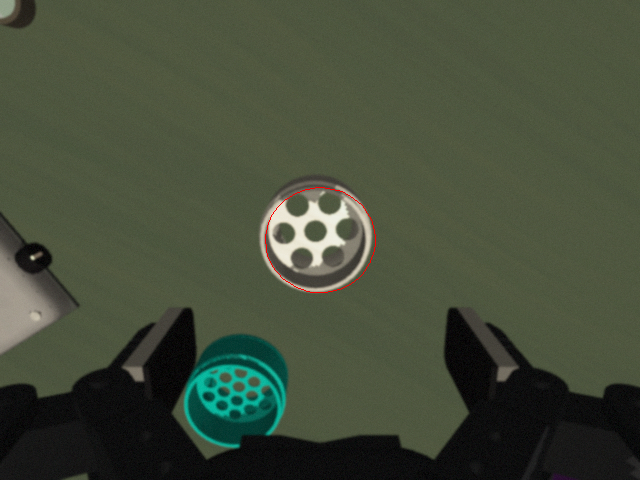

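Call:
send_rows --translation '[[0,-1,45],[0,0,40],[0,0,30],[0,0,11],[0,0,0]]' --dr '[[0,0,0],[0,0,0],[0,0,0],[0,0,0],[0,0,0]]' --grip '[85,85,85,85,85]'

```text
clock: 23.88
position: [449.2, 241.5, 2.4]
ee_rot: [-0.259, 0.966, -0.0, -0.0]
contact_force: [0.4, -0.7, 0.5]
gripper_width: 84.9
```

Call:
send_rows --translation '[[0,0,0],[0,0,0],[0,0,0],[0,0,0],[0,0,0]]' --dr '[[0,0,0],[0,0,0],[0,0,0],[0,0,0],[0,0,0]]' --grip '[60,60,60,60,60]'

```text
clock: 24.5
position: [449.9, 242.2, 4.3]
ee_rot: [-0.259, 0.966, 0.001, 0.002]
contact_force: [-0.8, -0.9, 6.5]
gripper_width: 64.2
```

Call:
send_rows --translation '[[0,0,0],[0,0,0],[0,0,0],[0,0,0],[0,0,0]]' --dr '[[0,0,0],[0,0,0],[0,0,0],[0,0,-10],[0,0,-10]]' --grip '[85,85,85,85,85]'

```text
clock: 25.12
position: [448.9, 241.4, 2.2]
ee_rot: [-0.425, 0.905, -0.0, -0.0]
contact_force: [0.2, 0.4, 0.5]
gripper_width: 85.1
```

Call:
send_rows --translation '[[0,0,0],[0,0,0],[0,0,0],[0,0,0],[0,0,0]]' --dr '[[0,0,-10],[0,0,-10],[0,0,-10],[0,0,-10],[0,0,-10]]' --grip '[85,85,85,85,85]'

```text
clock: 25.75
position: [448.9, 241.3, 2.1]
ee_rot: [0.768, -0.641, -0.0, 0.0]
contact_force: [-0.2, -0.1, -0.4]
gripper_width: 85.2
```

Call:
send_rows --translation '[[0,0,0],[0,0,0],[0,0,0],[0,0,0],[0,0,0]]' --dr '[[0,0,-10],[0,0,-10],[0,0,0],[0,0,0],[0,0,0]]' --grip '[85,85,60,60,60]'

```text
clock: 26.38
position: [449.2, 241.6, 2.6]
ee_rot: [0.866, -0.501, 0.0, -0.0]
contact_force: [-0.8, 1.0, 3.6]
gripper_width: 64.4
```

Call:
send_rows --translation '[[0,0,0],[0,0,0],[0,0,-40],[0,0,-60],[0,0,-60]]' --dr '[[0,0,0],[0,0,0],[0,0,0],[0,0,0],[0,0,0]]' --grip '[60,60,60,60,60]'

```text
clock: 27.0
position: [448.2, 240.7, 162.9]
ee_rot: [0.866, -0.5, -0.001, 0.001]
contact_force: [0.8, 1.0, -1.9]
gripper_width: 64.1
```

```bash
python3 -c "
from h import *
st();im,i=look('w11');go(597,31.3,165,-60)
"
```

```text
t 27.0 pos [448.2 240.7 162.9] yaw -60.1 F [ 0.8  1.  -1.9] w 64.1 j [ 0.81  0.25 -0.37 -0.   -0.95 -0.29]
tool shift(mm) [256.3 -18.4   7. ] turn(deg) [-0.8  0.1  0.1]
```

View pics/w11.png

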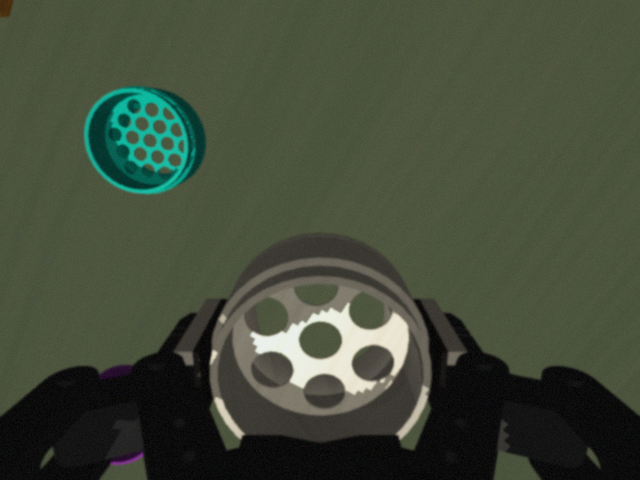

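Call:
send_rows --translation '[[51,-3.5,0],[51,-3.5,0],[51,-3.5,0],[51,-3.5,0],[51,-3.5,0]]' --dr '[[0,0,0],[0,0,0],[0,0,0],[0,0,0],[0,0,0]]' --grip '[60,60,60,60,60]'

```text
clock: 27.68
position: [591.6, 27.7, 160.9]
ee_rot: [0.866, -0.5, -0.001, 0.001]
contact_force: [1.2, 0.1, -0.2]
gripper_width: 64.2
```

Call:
send_rows --translation '[[0,0,10],[0,0,15],[0,0,0],[0,0,0],[0,0,0]]' --dr '[[0,0,0],[0,0,0],[0,0,0],[0,0,0],[0,0,0]]' --grip '[60,60,60,60,60]'

```text
clock: 28.3
position: [591.7, 30.1, 137.9]
ee_rot: [0.866, -0.5, 0.0, -0.0]
contact_force: [-0.8, 0.1, -1.0]
gripper_width: 64.3
```

```bash
python3 -c "
from h import *
st();im,i=rimview('w12',597,31.3,119);go(597,31.3,115,-60)
cv2.imwrite('pics/s12.png',cv2.resize(arm.get_image('side')[160:310,270:470,::-1],None,fx=4,fy=4))
"
```

```text
t 28.3 pos [591.7  30.1 137.9] yaw -59.9 F [-0.8  0.1 -1. ] w 64.3 j [ 0.32  0.41 -0.2   0.   -0.96  0.2 ]
tool shift(mm) [ 1.5 -5.2 23. ] turn(deg) [-0.1 -0.   0. ]
```

View pics/w12.png

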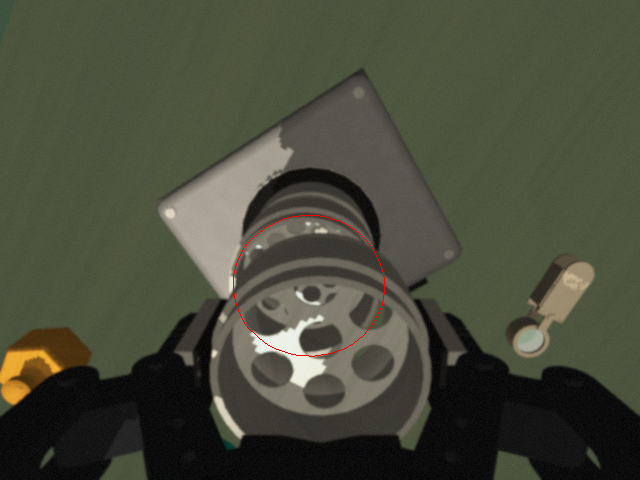

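View pics/s12.png

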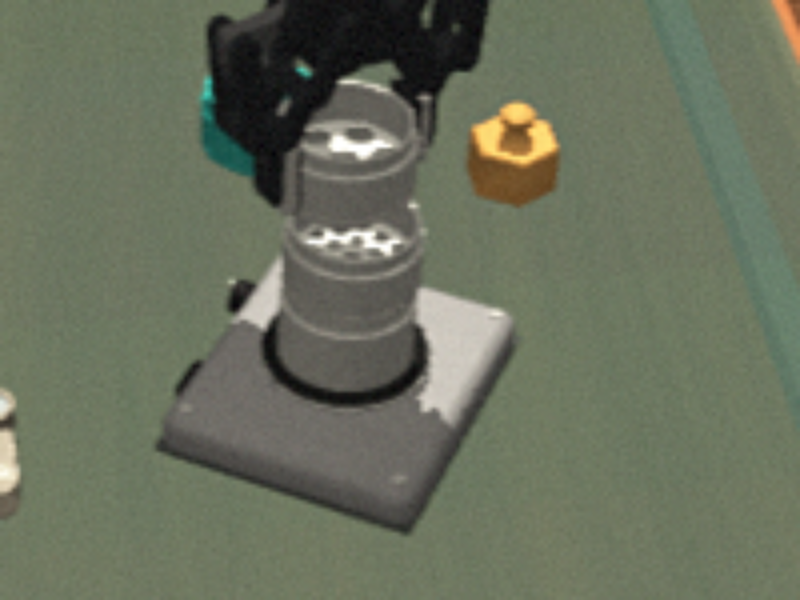

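Call:
send_rows --translation '[[1.5,-5.2,0],[0,0,7],[0,0,0],[0,0,0],[0,0,0]]' --dr '[[0,0,0],[0,0,0],[0,0,0],[0,0,0],[0,0,0]]' --grip '[60,60,60,60,60]'

```text
clock: 29.02
position: [596.8, 30.5, 130.4]
ee_rot: [0.866, -0.5, 0.0, -0.0]
contact_force: [-0.2, -0.3, -1.3]
gripper_width: 64.6
```

```bash
python3 -c "
from h import *
st();go(597,31.3,115,-60)
"
```

```text
t 29.02 pos [596.8  30.5 130.4] yaw -60.0 F [-0.2 -0.3 -1.3] w 64.6 j [ 0.32  0.43 -0.2   0.   -0.95  0.2 ]
tool shift(mm) [-0.6 -0.5 15.4] turn(deg) [-0. -0. -0.]
```

Call:
send_rows --translation '[[-0.5,-0.5,5],[0,0,3],[0,0,2],[0,0,0],[0,0,0]]' --dr '[[0,0,0],[0,0,0],[0,0,0],[0,0,0],[0,0,0]]' --grip '[60,60,60,60,60]'

```text
clock: 29.65
position: [597.1, 31.3, 120.4]
ee_rot: [0.866, -0.5, 0.0, -0.0]
contact_force: [-0.1, 0.7, -0.1]
gripper_width: 64.1
```

Call:
send_rows --translation '[[0,0,2],[0,0,2],[0,0,1.5],[0,0,0],[0,0,0]]' --dr '[[0,0,0],[0,0,0],[0,0,0],[0,0,0],[0,0,0]]' --grip '[60,60,60,60,60]'

```text
clock: 30.28
position: [597.0, 31.3, 114.8]
ee_rot: [0.866, -0.5, 0.0, -0.0]
contact_force: [0.5, 0.2, -1.4]
gripper_width: 64.2
```

Call:
send_rows --translation '[[0,0,1],[0,0,1],[0,0,0],[0,0,0],[0,0,0]]' --dr '[[0,0,0],[0,0,0],[0,0,0],[0,0,0],[0,0,0]]' --grip '[60,60,60,60,60]'

```text
clock: 30.9
position: [597.0, 31.2, 114.6]
ee_rot: [0.866, -0.5, 0.0, -0.0]
contact_force: [-3.3, 1.3, 7.5]
gripper_width: 63.7
```

Call:
send_rows --translation '[[0,0,0],[0,0,0],[0,0,0],[0,0,-20],[0,0,-50]]' --dr '[[0,0,0],[0,0,0],[0,0,0],[0,0,0],[0,0,0]]' --grip '[85,85,85,85,85]'

```text
clock: 31.52
position: [595.3, 30.9, 180.6]
ee_rot: [0.866, -0.5, -0.003, 0.002]
contact_force: [2.0, -0.4, 0.1]
gripper_width: 84.9
```

Call:
send_rows --translation '[[0,0,-40],[0,0,0],[0,0,0],[0,0,0],[0,0,0]]' --dr '[[0,0,0],[0,0,0],[0,0,0],[0,0,0],[0,0,0]]' --grip '[85,85,85,85,85]'

```text
clock: 32.15
position: [596.6, 31.1, 221.6]
ee_rot: [0.866, -0.5, -0.001, 0.001]
contact_force: [0.4, -0.7, 0.4]
gripper_width: 84.9
```

```bash
python3 -c "
from h import *
st();im,i=rimview('w13',597,31.3,154);go(571,-339,190,-60)
cv2.imwrite('pics/s13.png',cv2.resize(arm.get_image('side')[160:310,270:470,::-1],None,fx=4,fy=4))
"
```

```text
t 32.15 pos [596.6  31.1 221.6] yaw -60.0 F [ 0.4 -0.7  0.4] w 84.9 j [ 0.32  0.35 -0.08 -0.   -1.15  0.2 ]
tool shift(mm) [307.8 207.1  32.1] turn(deg) [ 0.1  0.  -0. ]
```

View pics/s13.png

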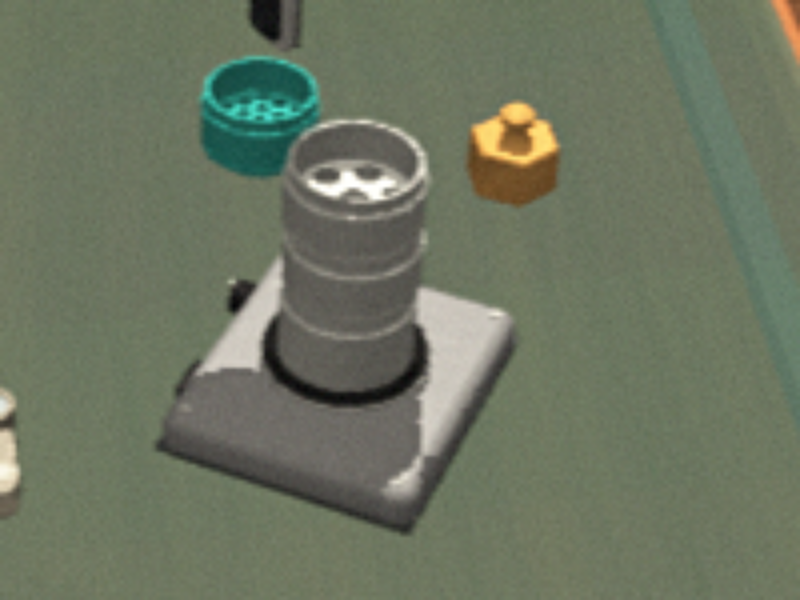

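View pics/w13.png

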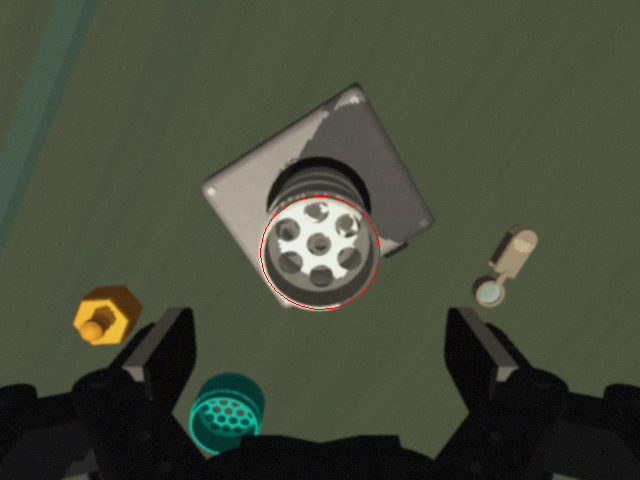

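Call:
send_rows --translation '[[44,29.6,0],[44,29.6,0],[44,29.6,0],[44,29.6,0],[44,29.6,0]]' --dr '[[0,0,0],[0,0,0],[0,0,0],[0,0,0],[0,0,0]]' --grip '[85,85,85,85,85]'

```text
clock: 32.88
position: [578.4, -234.9, 222.6]
ee_rot: [0.866, -0.5, -0.0, 0.0]
contact_force: [1.0, 0.6, -0.5]
gripper_width: 85.4
```

Call:
send_rows --translation '[[44,29.6,0],[44,29.6,0],[0,0,50],[0,0,40],[0,0,0]]' --dr '[[0,0,0],[0,0,0],[0,0,0],[0,0,0],[0,0,0]]' --grip '[85,85,85,85,85]'

```text
clock: 33.5
position: [569.0, -338.5, 128.7]
ee_rot: [0.866, -0.5, -0.004, 0.001]
contact_force: [0.3, -0.1, 0.7]
gripper_width: 84.8
```

```bash
python3 -c "
from h import *
st();im,i=rimview('w14',571,-340)
print([ (np.round(r['xyz'],1),r['confidence']) for r in arm.place_of('coarse_sieve_centre','wrist')])
st();go(571,-340,3,-60)
"
```

```text
t 33.5 pos [ 569.  -338.5  128.7] yaw -60.1 F [ 0.3 -0.1  0.7] w 84.8 j [-0.29  0.53 -0.02 -0.   -1.03  0.82]
[(array([ 569.5, -341.8,   17.9]), 0.73)]
t 33.6 pos [ 572.2 -339.5  133.9] yaw -60.0 F [ 0.3 -0.9  1.3] w 84.9 j [-0.29  0.53 -0.02  0.   -1.03  0.82]
tool shift(mm) [ -0.4   1.3 130.9] turn(deg) [-0.  -0.1  0. ]
```

View pics/w14.png

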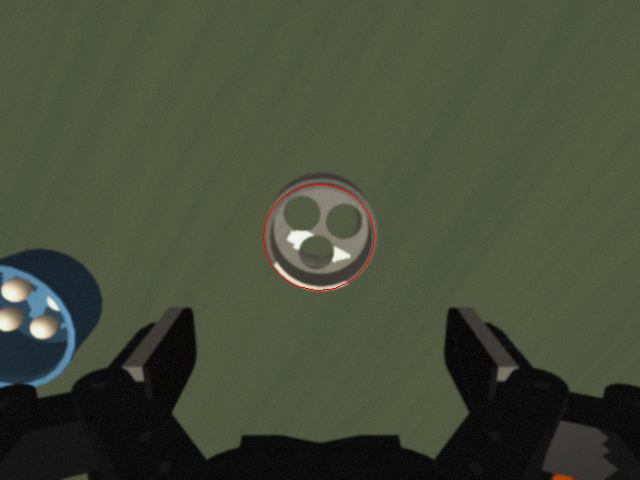

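Call:
send_rows --translation '[[0,2,50],[0,0,40],[0,0,30],[0,0,11],[0,0,0]]' --dr '[[0,0,0],[0,0,0],[0,0,0],[0,0,0],[0,0,0]]' --grip '[85,85,85,85,85]'

```text
clock: 34.22
position: [570.9, -340.4, 3.2]
ee_rot: [0.866, -0.5, 0.001, -0.0]
contact_force: [-0.2, -0.7, 0.1]
gripper_width: 84.9
```

Call:
send_rows --translation '[[0,0,0],[0,0,0],[0,0,0],[0,0,0],[0,0,0]]' --dr '[[0,0,0],[0,0,0],[0,0,0],[0,0,0],[0,0,0]]' --grip '[60,60,60,60,60]'

```text
clock: 34.85
position: [571.5, -340.8, 4.7]
ee_rot: [0.866, -0.5, 0.002, -0.0]
contact_force: [-0.6, 0.6, 6.4]
gripper_width: 64.3
```

Call:
send_rows --translation '[[0,0,0],[0,0,0],[0,0,0],[0,0,0],[0,0,0]]' --dr '[[0,0,0],[0,0,0],[0,0,0],[0,0,10],[0,0,10]]' --grip '[85,85,85,85,85]'

```text
clock: 35.48
position: [569.5, -340.1, 1.5]
ee_rot: [0.764, -0.645, -0.0, 0.0]
contact_force: [1.0, -0.1, 0.0]
gripper_width: 84.9
```

Call:
send_rows --translation '[[0,0,0],[0,0,0],[0,0,0],[0,0,0],[0,0,0]]' --dr '[[0,0,10],[0,0,10],[0,0,10],[0,0,10],[0,0,10]]' --grip '[85,85,85,85,85]'

```text
clock: 36.1
position: [569.5, -340.0, 1.5]
ee_rot: [-0.42, 0.908, 0.0, -0.0]
contact_force: [0.1, -0.7, -0.5]
gripper_width: 85.3
```

Call:
send_rows --translation '[[0,0,0],[0,0,0],[0,0,0],[0,0,0],[0,0,0]]' --dr '[[0,0,10],[0,0,10],[0,0,0],[0,0,0],[0,0,0]]' --grip '[85,85,60,60,60]'

```text
clock: 36.72
position: [570.1, -340.2, 2.2]
ee_rot: [-0.26, 0.966, -0.0, 0.0]
contact_force: [1.4, 0.4, 2.2]
gripper_width: 64.3
```

Call:
send_rows --translation '[[0,0,0],[0,0,0],[0,0,-50],[0,0,-60],[0,0,-60]]' --dr '[[0,0,0],[0,0,0],[0,0,0],[0,0,0],[0,0,0]]' --grip '[60,60,60,60,60]'

```text
clock: 37.35
position: [568.6, -339.5, 171.9]
ee_rot: [-0.259, 0.966, 0.001, -0.001]
contact_force: [0.7, -0.7, -1.9]
gripper_width: 64.3
```

Call:
send_rows --translation '[[0,0,-35],[0,0,0],[0,0,0],[0,0,0],[0,0,0]]' --dr '[[0,0,0],[0,0,0],[0,0,0],[0,0,0],[0,0,0]]' --grip '[60,60,60,60,60]'

```text
clock: 37.98
position: [569.2, -339.9, 205.0]
ee_rot: [-0.259, 0.966, 0.001, -0.001]
contact_force: [-0.2, 0.1, -1.2]
gripper_width: 64.2
```

```bash
python3 -c "
from h import *
st();im,i=look('w15');go(597,31.3,200,-150)
"
```

```text
t 37.98 pos [ 569.2 -339.9  205. ] yaw -150.0 F [-0.2  0.1 -1.2] w 64.2 j [-0.29  0.47  0.07 -0.   -1.18 -0.75]
tool shift(mm) [-209.5  307.7    5.7] turn(deg) [ 0.1 -0.1 -0. ]
```

View pics/w15.png

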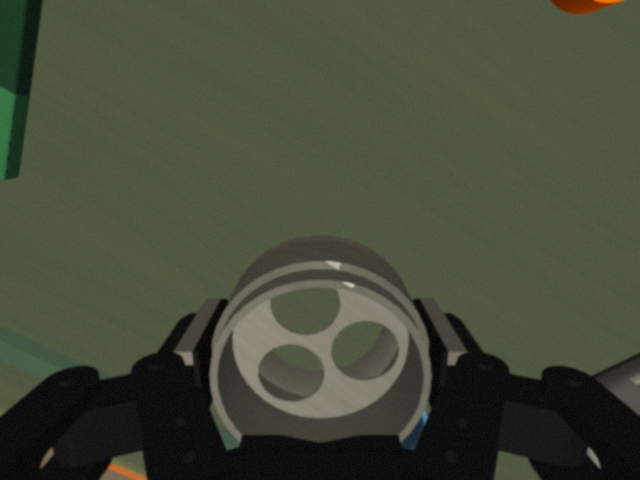

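Call:
send_rows --translation '[[-30,44,0],[-30,44,0],[-30,44,0],[-30,44,0],[-30,44,0]]' --dr '[[0,0,0],[0,0,0],[0,0,0],[0,0,0],[0,0,0]]' --grip '[60,60,60,60,60]'

```text
clock: 38.65
position: [589.6, -72.9, 206.6]
ee_rot: [-0.259, 0.966, -0.0, -0.0]
contact_force: [1.6, -0.8, -1.6]
gripper_width: 64.2
```

Call:
send_rows --translation '[[-30,44,0],[-29.5,43.7,0],[0,0,15],[0,0,15],[0,0,0]]' --dr '[[0,0,0],[0,0,0],[0,0,0],[0,0,0],[0,0,0]]' --grip '[60,60,60,60,60]'

```text
clock: 39.28
position: [596.0, 29.7, 174.6]
ee_rot: [-0.258, 0.966, 0.0, -0.002]
contact_force: [0.3, -1.1, -0.8]
gripper_width: 64.1
```

```bash
python3 -c "
from h import *
im,i=rimview('w16',597,31.3,154);
cv2.imwrite('pics/s16.png',cv2.resize(arm.get_image('side')[140:290,270:470,::-1],None,fx=4,fy=4))
st();go(597,31.3,150,-150)
"
```

```text
t 39.38 pos [597.4  29.9 176.6] yaw -150.1 F [-0.2 -0.6 -1.5] w 64.2 j [ 0.32  0.38 -0.14  0.   -1.05 -1.37]
tool shift(mm) [-0.3  1.4 26.6] turn(deg) [-0.  -0.  -0.1]
```

View pics/w16.png

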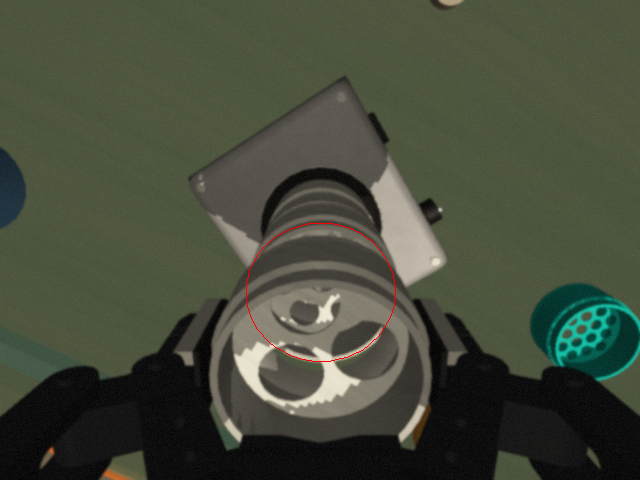

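View pics/s16.png

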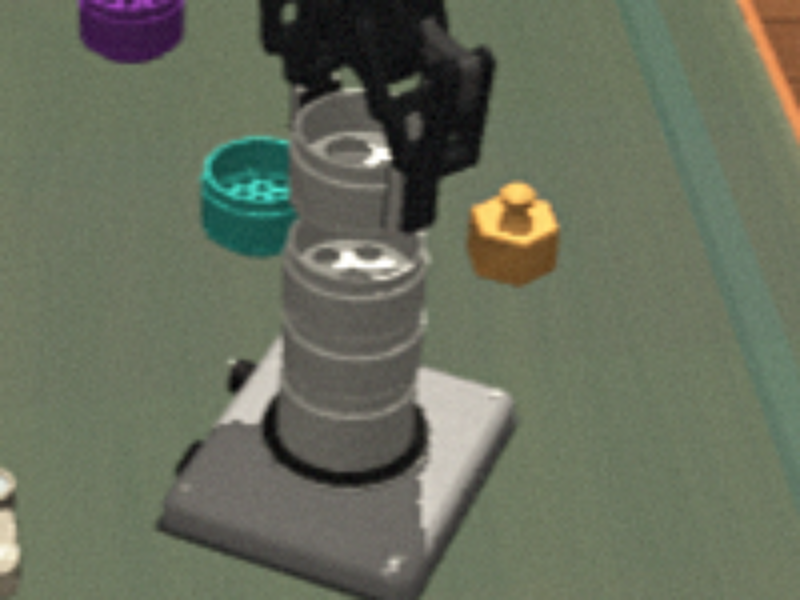

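Call:
send_rows --translation '[[-0.3,1.2,0],[0,0,8],[0,0,3],[0,0,0],[0,0,0]]' --dr '[[0,0,0],[0,0,0],[0,0,0],[0,0,0],[0,0,0]]' --grip '[60,60,60,60,60]'

```text
clock: 40.0
position: [597.1, 32.4, 165.9]
ee_rot: [-0.259, 0.966, -0.0, 0.0]
contact_force: [-0.2, -0.7, -2.5]
gripper_width: 64.2
```

```bash
python3 -c "
from h import *
st();go(597,31.3,149.5,-150)
"
```

```text
t 40.0 pos [597.1  32.4 165.9] yaw -150.0 F [-0.2 -0.7 -2.5] w 64.2 j [ 0.32  0.39 -0.15  0.   -1.02 -1.37]
tool shift(mm) [ 0.7 -0.9 16.4] turn(deg) [-0.  0. -0.]
```

Call:
send_rows --translation '[[0.6,-0.8,5],[0,0,3],[0,0,2],[0,0,0],[0,0,0]]' --dr '[[0,0,0],[0,0,0],[0,0,0],[0,0,0],[0,0,0]]' --grip '[60,60,60,60,60]'

```text
clock: 40.62
position: [597.0, 31.3, 155.9]
ee_rot: [-0.259, 0.966, -0.0, 0.0]
contact_force: [-0.1, -0.4, -1.4]
gripper_width: 64.5
```

Call:
send_rows --translation '[[0,0,2],[0,0,2],[0,0,1.5],[0,0,0],[0,0,0]]' --dr '[[0,0,0],[0,0,0],[0,0,0],[0,0,0],[0,0,0]]' --grip '[60,60,60,60,60]'

```text
clock: 41.25
position: [597.0, 31.3, 150.4]
ee_rot: [-0.259, 0.966, -0.0, 0.0]
contact_force: [-0.6, -0.4, -1.3]
gripper_width: 64.6
```

Call:
send_rows --translation '[[0,0,1],[0,0,0.7],[0,0,0],[0,0,0],[0,0,0]]' --dr '[[0,0,0],[0,0,0],[0,0,0],[0,0,0],[0,0,0]]' --grip '[60,60,60,60,60]'

```text
clock: 41.88
position: [597.1, 31.4, 149.2]
ee_rot: [-0.259, 0.966, -0.0, 0.0]
contact_force: [-1.9, 0.7, 3.9]
gripper_width: 64.1
```

Call:
send_rows --translation '[[0,0,0.6],[0,0,0],[0,0,0],[0,0,0],[0,0,0]]' --dr '[[0,0,0],[0,0,0],[0,0,0],[0,0,0],[0,0,0]]' --grip '[60,60,60,85,85]'

```text
clock: 42.5
position: [596.9, 31.3, 147.5]
ee_rot: [-0.259, 0.966, 0.0, -0.0]
contact_force: [-0.5, -0.2, -0.0]
gripper_width: 85.1
```

Call:
send_rows --translation '[[0,0,0],[0,0,0],[0,0,-20],[0,0,-50],[0,0,-30]]' --dr '[[0,0,0],[0,0,0],[0,0,0],[0,0,0],[0,0,0]]' --grip '[85,85,85,85,85]'

```text
clock: 43.12
position: [597.7, 31.4, 250.5]
ee_rot: [-0.259, 0.966, -0.0, 0.002]
contact_force: [1.0, -0.0, 0.2]
gripper_width: 84.7
```

Call:
send_rows --translation '[[0,0,0],[0,0,0],[0,0,0],[0,0,0],[0,0,0]]' --dr '[[0,0,0],[0,0,0],[0,0,0],[0,0,0],[0,0,0]]' --grip '[85,85,85,85,85]'

```text
clock: 43.75
position: [596.8, 31.3, 247.4]
ee_rot: [-0.259, 0.966, -0.0, -0.001]
contact_force: [-0.1, -0.0, -0.8]
gripper_width: 85.0
```

```bash
python3 -c "
from h import *
im,i=rimview('w17',597,31.3,189);
I=arm.get_image('side')[:,:,::-1].copy(); cv2.imwrite('pics/s17full.png',I)
for z in (189,154,119,84): cv2.polylines(I,[np.int32(proj('side',circ(597,31.3,z,31))+.5)],True,(0,0,255),1)
J=cv2.imread('pics/s17full.png')
cv2.imwrite('pics/s17.png',cv2.resize(np.hstack([M[140:290,300:420] for M in (J,I)]),None,fx=3,fy=3))
st()
for n in ['loupe','brass_weight','ramekin']: print(n,[(np.round(r['xyz'],0),round(r['confidence'],2)) for r in arm.place_of(n,'side')])
"
```

```text
t 43.85 pos [596.9  31.3 247.8] yaw -150.0 F [ 0.5 -0.4 -0.6] w 85.1 j [ 0.32  0.33 -0.04 -0.   -1.21 -1.37]
loupe [(array([424.,   5.,  -1.]), 0.77), (array([596.,  31.,  38.]), 0.51)]
brass_weight [(array([711., 216.,  -1.]), 0.73), (array([595.,  32.,  37.]), 0.46)]
ramekin [(array([ 701., -202.,   -2.]), 0.77)]
```

View pics/w17.png

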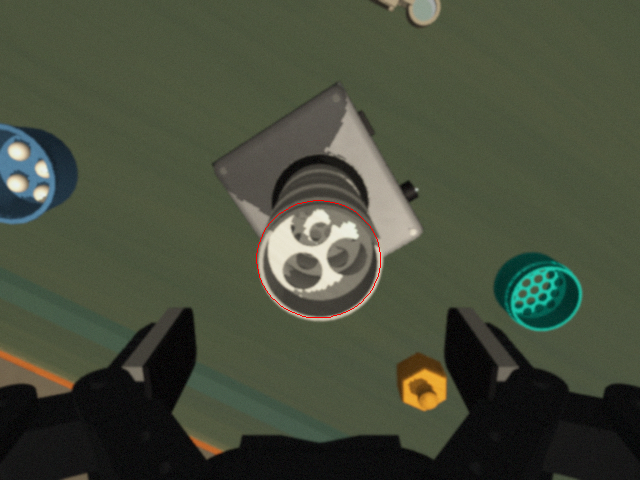

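View pics/s17.png

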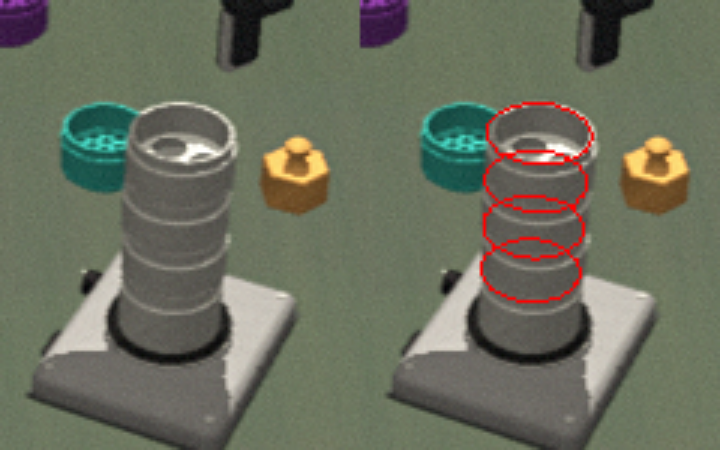

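```bash
python3 -c "
from h import *
print(arm.job_done()); st()"
```

```text
the job is handed in; nothing more can be done
None
the job is handed in; nothing more can be done
```

The stack is built on the shaker plate: the pan, then the finest (19 holes), middle (7) and coarsest (3) sieves, all let go. I handed the job in at about 44 s; no verdict is reported. I gripped each piece in two perpendicular directions before lifting so that it sat centred in the jaws, then lowered it at about (597, 31) until the force showed contact.

**Last checks:**
- **Seating:** tool heights when seated were 42.9, 80.1, 114.6 and 149.2 mm. The sieve-to-sieve steps are 34.5 and 34.6 mm, close to the 35 mm of a seated sieve. The pan-to-finest step reads 37.2 mm, but the pan was gripped lower on its body, so that step is not a direct measure.
- **Alignment:** the overlays for a fully seated stack matched the top rim in the wrist and side views to within a few pixels, and the side view shows an upright, evenly spaced stack.
- **Clearance:** the fingers were open about 58 mm above the stack and touching nothing.
- **Things to leave alone:** the networks' positions for the loupe, brass weight and ramekin stayed within their own error of the first readings. They also reported two low-confidence false hits on the shaker, which I disregarded.

No check failed.

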